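Refit the crumb grid in the bread board

ROBOT

A 6-joint arm with a two-finger parallel gripper is mounted at the origin on a cart in front of the work surface, level with it; the furniture and walls round the work are solid. World frame = base frame: x ahead of the robot, y to its left, z up, the work surface at z = 0. Lengths are in mm, angles in rad, forces in N, time in s.
With the tool pointing down it reaches from about 350 to 875 mm from the base axis. Payload 4.2 kg.
Tool frame: the origin (TCP) lies at the very end of the fingers, on their centre line; the grasp point (between the pads) lies 19 mm behind it; z points along the fingers, y is the line along which they close (so a half turn about z gives the same grasp; the last joint's range is limited). The gripper opens to 85 mm and grips with 20 to 120 N. Pads are 22 mm wide; open, the fingers measure 114 mm over their backs; the gripper's body (76 mm by 85 mm) begins 54 mm behind the grasp point. The pads swing forward as they close: fully open they stand 13 mm farther back than shut.
Start: joints at [-1.083, 0.385, 0.008, 0, -1.194, -0.259], TCP at [141.773, -608.687, 231.312] pointing down, gripper open.
Joint ranges: [-3.14, 3.14], [-1.21, 2.06], [-1.07, 1.41], [-3.16, 2.05], [-2.99, -0.16], [-3.1, 3.1]. Speed limits (rad/s): [2.79, 2.79, 3.14, 3.14, 3.14, 3.14].

INTERFACE

Orientations are given as a unit quaternion [x, y, z, w].
In Python, from bench import arm, viewer gives the robot as it stands. The module is installed in compiled form; this text tells all that it offers.
- The arm moves only by the shell command python3 -m jog 'ROWS' [OPENING]. ROWS is rows parted by semicolons, their numbers by spaces, 1 to 10 of them, each of 6 numbers: dx, dy, dz in mm, then a rotation vector rx, ry, rz in rad; each row is the pose to reach, as a shift and turn from the pose commanded when the command began, along the tool's axes at that moment; what a row does not reach only later rows make up. A row lasts 1/10 s, in which the tool goes at most 50 mm and 0.15 rad, less where a joint would pass 70% of its speed; a pose out of reach is approached as far as the arm can. OPENING is the finger opening in mm, set as the command begins (- or left out keeps the last). The fingers move at their own pace and stop on an object; the grip force is fixed at half the most. Time passes only in rows, so rows that do not move let the fingers close. It prints the time, the measured TCP pose, the force, the opening and the grip force at its end.
- arm.read_state(): the state, without advancing time (a new reading comes with each control period).
- viewer.get_image(name): name is "scene" or "top"; returns (picture, depth): 480x640x3 uint8, blue, green, red; 480x640 float32, mm along the optical axis (not along the pixel's ray), 0 where there is no reading.
- viewer.get_calibration(name): a dict with "K" (3x3 intrinsics, pixels), "rvec" (rotation vector, rad) and "tvec" (3), from world to camera coordinates, as OpenCV has them. Camera axes: x right, y down, z forward; pixel columns grow to the right and rows downward; lengths in mm; the calibration is good to about 2 mm. A picture is of the moment at which its call begins. get_calibration takes no time and is no camera call.
- arm.job_done(): hands the job in; it is judged then, once.
The state is a dict: "clock": time; "joints": joint angles; "joint_vel": joint speeds; "joint_efforts": joint torques, N m; "position": TCP position; "ee_rot": TCP orientation; "contact_force": force on the tool from outside, world axes, zero at the start; "wrist_torque": the same for the moment, N m; "gripper_width": finger opening in mm; "grasp_force": force on a finger pad.
Only numpy, scipy, OpenCV 4.12 (cv2) and the standard library are available. Lean on these libraries where they do the work, as an engineer would, in place of code of your own. Each camera call takes 0.05 s, during which the arm holds its last target. There are 200 camera calls.

TASK

Put the slatted crumb grid back into the bread-board tray: angle its long tongue into the groove under the tray's back lip, push it in against the sprung strip, and lower it flat so that it springs forward and its short front tongue locks under the front lip. Do it by feel, without forcing the wood, and leave the salt shaker and the garlic where they stand.

Things in the scene. Friction and masses are not known exactly. Their poses are not given: they have to be found in the camera images.
- tray: Wooden bread-board tray, fixed. Outside x = -124 to 153 mm, y = +-97.5 mm, walls 34 mm high. Origin on the worktop, under where the grid's origin lies when locked. +x to the back (groove), z up. 167 mm between the side walls (grid: 160 mm). Ledges and the groove's floor, both 16 mm above the worktop, carry the grid.
- grid: Loose slatted wooden grid, about 0.26 kg, flat on the worktop, right way up. 200 x 160 x 16 mm without tongues; origin under the middle slat's centre, z up, +x to the long tongue. Slats run along y. The middle slat (x = -9 to 9 mm, 16 mm thick, 128 mm long) has a 28 mm wide gap each side for the fingers; it balances there.
- seat (a point): Point on the tray 16 mm above its origin, axes as the tray's. The grid's origin and axes coincide with it when the grid is locked.
- groove (a point): Middle of the groove's mouth, under the edge of the back lip: tray x = 115 mm, 21 mm up; axes as the tray's, +x into the groove. The lip's underside is 27 mm up at this edge, falling to 23 mm at x = 145 mm; its top is 35 mm up. The groove is 167 mm wide.
- front_lip (a point): Middle of the top edge of the front lip: tray x = -102.5 mm, 34 mm up. The lip is 10 mm high (24 to 34 mm up) and overhangs 5.5 mm from the front wall, whose inner face is at x = -108 mm.
- tongue_tip (a point): Middle of the end face of the grid's long back tongue: grid x = 125, z = 3 mm; axes as the grid's. The tongue is 6 mm thick, flush with the underside (z = 0 to 6 mm), 140 mm wide, and runs from x = 100 to 125 mm.
- front_tip (a point): Middle of the end face of the grid's short front tongue: grid x = -108, z = 3 mm; axes as the grid's. Section as the long tongue's; it runs from x = -100 to -108 mm.
- strip_rest (a point): Point on the tray (x = 121 mm, 20 mm up): where the face of the sprung steel strip in the groove stands at rest. The tongue presses the strip along tray +x: 1.1 N/mm, hard stop after 12 mm (13 N). The front tongue passes the front lip only with the strip pressed past 9.5 mm (10.5 N): keep pushing for the last 5 degrees of lowering. Let go, it drives the grid forward under the front lip.
- salt_shaker: Salt shaker, 44 mm across, 90 mm high, left of the tray; origin under its centre. A bystander.
- garlic: Garlic bulb, 60 mm across, 59 mm high, behind the grid; origin under its centre. A bystander.

How it is judged:
By the outcome, as a careful person would: the job done as asked, in the order asked, and still so for the second after the job is handed in, with the robot touching nothing.
It also fails if it takes over 61 s, if anything falls off the work surface, if the arm or the gripper's body presses on something with over 40 N, if the wrist force passes 120 N, or if a joint passes its speed limit or range.

## Working session

There is one attempt and no reset: what is moved stays moved. The work goes in short steps, Python scripts to look and compute and a shell command to move; the robot and the scene stay as the last step left them, time stands still between calls to the robot, and variables do not carry over. Pictures are saved under pics/ and viewed, at most 10 in all, crops included, and the job is handed in when it is done.

```bash
mkdir -p pics; python3 - <<'E'
from bench import arm, viewer
import cv2,numpy as np
for n in("scene","top"):
    im,d=viewer.get_image(n); cv2.imwrite(f"pics/{n}0.png",im); np.save(n+"0.npy",d)
    c=viewer.get_calibration(n); R=cv2.Rodrigues(np.array(c["rvec"],float))[0]
    print(n,c["K"],-R.T@np.array(c["tvec"]).ravel(),R[2])
s=arm.read_state();print(s)
E
```

```text
scene [[612.9545285    0.         325.04042311]
 [  0.         612.9545285  248.9267173 ]
 [  0.           0.           1.        ]] [-64.48310223 926.10048694 875.31535159] [ 0.43009772 -0.66282796 -0.61292336]
top [[566.39470063   0.         312.29538478]
 [  0.         566.39470063 249.81382857]
 [  0.           0.           1.        ]] [ 305.42065961   54.02722388 1430.9084136 ] [ 0.11808495  0.00372018 -0.99299653]
{'clock': 0.1, 'joints': array([-1.08337982e+00,  3.85488430e-01,  6.77061953e-03, -4.50047104e-04,
       -1.19399806e+00, -2.58590621e-01]), 'joint_vel': array([ 0.00053015, -0.00233229,  0.0017297 ,  0.00237271,  0.00175228,
        0.00152226]), 'joint_efforts': array([-4.85834098e-04, -3.93319702e+01,  1.88929099e+01,  4.19787169e+00,
       -2.57226638e-03,  7.36025299e-06]), 'position': array([ 141.66956692, -608.19920908,  230.32662522]), 'ee_rot': array([-1.14080981e-01,  9.93470968e-01,  9.69993306e-04, -1.54977975e-04]), 'contact_force': array([-0.08468375, -0.44500035, -0.52178753]), 'wrist_torque': array([0.000545  , 0.01602378, 0.00652756]), 'grasp_force': 0.0, 'gripper_width': 85.56910319944643}
```

View pics/top0.png

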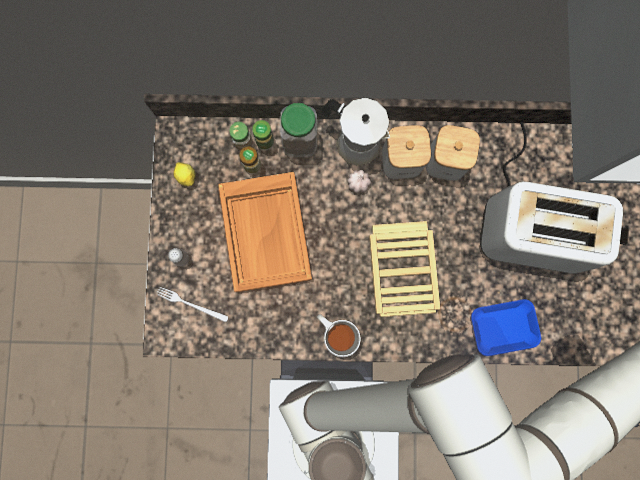

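View pics/scene0.png

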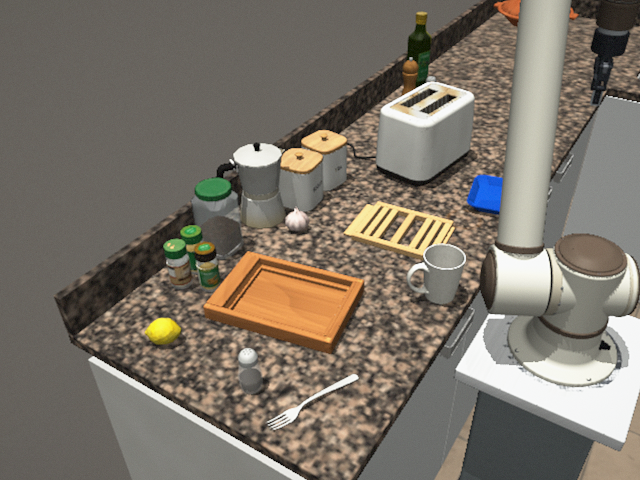

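The top view shows the orange tray around (265,232) with its back lip upward, and the pale grid around (405,268) with its wide tongue end at (400,230). The garlic is at (359,181) and the salt shaker at (176,256). The scene view confirms this, and a mug stands between the robot and the grid at (440,275).

```bash
cat > h.py <<'E'
import cv2,numpy as np
from bench import arm,viewer
from scipy.spatial.transform import Rotation as Ro
def cal(n):
    c=viewer.get_calibration(n); R=cv2.Rodrigues(np.array(c["rvec"],float))[0]; return np.array(c["K"]),R,np.array(c["tvec"],float).ravel()
def cast(n,uv,z):
    K,R,t=cal(n); uv=np.atleast_2d(uv).astype(float); r=(np.c_[uv,np.ones(len(uv))]@np.linalg.inv(K).T)@R; C=-R.T@t
    return C+r*((z-C[2])/r[:,2])[:,None]
def pts(n,d,m):
    K,R,t=cal(n); v,u=np.where(m&(d>0)); r=np.c_[u,v,np.ones(len(u))]@np.linalg.inv(K).T*d[v,u][:,None]; return (r-t)@R,np.c_[u,v]
def tri(uvs):
    P=[K@np.c_[R,t] for K,R,t in (cal("scene"),cal("top"))]
    X=cv2.triangulatePoints(P[0],P[1],np.array(uvs[0],float).reshape(2,1),np.array(uvs[1],float).reshape(2,1)).ravel(); return X[:3]/X[3]
E
python3 - <<'E'
from h import *
roi={"top":dict(grid=(360,215,445,320),tray=(210,165,320,300)),"scene":dict(grid=(340,198,460,262),tray=(195,245,375,355))}
for n in("top","scene"):
    im=cv2.imread(f"pics/{n}0.png"); d=np.load(n+"0.npy"); hsv=cv2.cvtColor(im,cv2.COLOR_BGR2HSV)
    for ob,(lo,hi) in dict(grid=((18,60,120),(32,255,255)),tray=((4,120,80),(17,255,255))).items():
        x0,y0,x1,y1=roi[n][ob]; m=cv2.inRange(hsv,lo,hi); w=np.zeros_like(m); w[y0:y1,x0:x1]=m[y0:y1,x0:x1]
        k,l,st,_=cv2.connectedComponentsWithStats(w); 
        big=[i for i in range(1,k) if st[i,4]>40]; mm=np.isin(l,big)
        P,uv=pts(n,d,mm); h,e=np.histogram(P[:,2],bins=np.arange(-6,46,4)); print(n,ob,mm.sum(),dict(zip(e[:-1],h)))
        rng=(9,22) if ob=="grid" else (28,42)
        s=(P[:,2]>rng[0])&(P[:,2]<rng[1]); Q=P[s]
        r=cv2.minAreaRect(Q[:,:2].astype(np.float32)); print("  rect",r,"zmed",np.median(Q[:,2]))
        # silhouette quad cast
        c=cv2.convexHull(np.argwhere(mm)[:,::-1].astype(np.int32)); q=cv2.approxPolyDP(c,4,True)[:,0]; print("  quad px",q.tolist(),cast(n,q,16 if ob=="grid" else 34)[:,:2].round(1).tolist())
E
```

```text
top grid 4160 {np.int64(-6): np.int64(46), np.int64(-2): np.int64(153), np.int64(2): np.int64(344), np.int64(6): np.int64(412), np.int64(10): np.int64(967), np.int64(14): np.int64(1569), np.int64(18): np.int64(609), np.int64(22): np.int64(39), np.int64(26): np.int64(2), np.int64(30): np.int64(0), np.int64(34): np.int64(0), np.int64(38): np.int64(0)}
  rect ((433.5763244628906, -171.69546508789062), (230.81179809570312, 160.7860870361328), 5.515654563903809) zmed 15.288350056583571
  quad px [[439, 309], [391, 316], [376, 312], [372, 225], [426, 221], [432, 230]] [[331.6, -258.2], [312.1, -139.0], [321.2, -101.8], [539.7, -90.4], [552.5, -226.9], [529.8, -242.0]]
top tray 8557 {np.int64(-6): np.int64(14), np.int64(-2): np.int64(159), np.int64(2): np.int64(1164), np.int64(6): np.int64(2273), np.int64(10): np.int64(1218), np.int64(14): np.int64(651), np.int64(18): np.int64(223), np.int64(22): np.int64(67), np.int64(26): np.int64(288), np.int64(30): np.int64(1047), np.int64(34): np.int64(1139), np.int64(38): np.int64(262)}
  rect ((518.1358032226562, 180.4110107421875), (277.260284423828
[... 832 characters left out ...]
], [547.4, -214.5], [532.5, -239.7], [337.4, -260.7]]
scene tray 9919 {np.int64(-6): np.int64(2), np.int64(-2): np.int64(53), np.int64(2): np.int64(201), np.int64(6): np.int64(2747), np.int64(10): np.int64(1891), np.int64(14): np.int64(716), np.int64(18): np.int64(538), np.int64(22): np.int64(336), np.int64(26): np.int64(333), np.int64(30): np.int64(781), np.int64(34): np.int64(1930), np.int64(38): np.int64(341)}
  rect ((516.1859130859375, 183.11740112304688), (277.5885009765625, 199.28021240234375), 10.676453590393066) zmed 35.35068789931652
  quad px [[363, 280], [330, 353], [213, 320], [203, 307], [247, 251]] [[400.8, 64.5], [350.9, 274.8], [591.1, 322.0], [632.6, 304.2], [670.6, 113.9]]
```

```bash
python3 - <<'E'
import cv2
a=cv2.imread("pics/top0.png")[160:325,205:450]; cv2.imwrite("pics/tc.png",cv2.resize(a,None,fx=3.2,fy=3.2,interpolation=cv2.INTER_CUBIC))
a=cv2.imread("pics/scene0.png")[195:360,195:465]; cv2.imwrite("pics/sc.png",cv2.resize(a,None,fx=2.9,fy=2.9,interpolation=cv2.INTER_CUBIC))
E
```

```text
(no output)
```

View pics/tc.png

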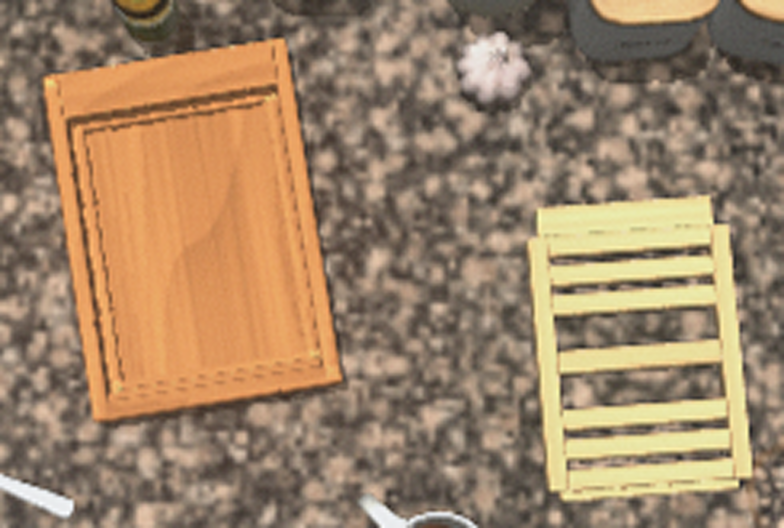

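View pics/sc.png

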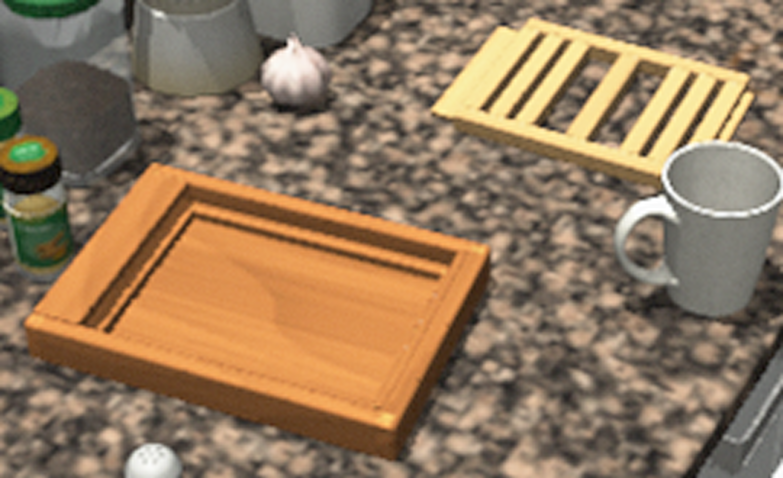

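Crops: tray corners at crop pixels (285,40), (45,75), (97,420) and (342,380), with the groove under the upper lip. The grid's middle slat runs (560,360)–(720,352) in top and (572,138)–(628,58) in scene. The long tongue is the upper end, and the front tongue is at (560–740,490).

```bash
python3 - <<'E'
from h import *
T=lambda x,y:(205+x/3.2,160+y/3.2); S=lambda x,y:(195+x/2.9,195+y/2.9)
for k,s,t in [("BR",S(488,248),T(342,380)),("FL",S(393,437),T(97,420)),("BL",S(30,325),T(45,75)),("tb",S(157,166),T(285,40)),
 ("gBR",S(535,20),T(728,225)),("gFR",S(748,75),T(750,478)),("slatL",S(572,138),T(560,353)),("slatR",S(628,58),T(720,343)),("tongueR",S(500,27),T(711,198)),("tongueL",S(433,111),T(538,208))]:
    print(k,tri([s,t]).round(1))
im=cv2.imread("pics/top0.png"); hsv=cv2.cvtColor(im,cv2.COLOR_BGR2HSV)
def sub(n,m,rows,z0,z1,ax=1):
    w=m if ax else m.T
    L=[];Rr=[]
    for r in range(*rows):
        c=np.where(w[r])[0]; L.append((c[0]-.5,r)); Rr.append((c[-1]+.5,r))
    out=[]
    for q,z in((L,z0),(Rr,z1)):
        q=np.array(q) if ax else np.array(q)[:,::-1]
        P=cast("top",q,z)[:,:2].astype(np.float32); f=cv2.fitLine(P,cv2.DIST_HUBER,0,.01,.01).ravel(); out.append((np.degrees(np.arctan2(f[1],f[0])).round(2),f[2:].round(1),))
    return out
def mk(lo,hi,b):
    m=cv2.inRange(hsv,lo,hi); w=np.zeros_like(m); x0,y0,x1,y1=b; w[y0:y1,x0:x1]=m[y0:y1,x0:x1]
    w=cv2.morphologyEx(w,cv2.MORPH_CLOSE,np.ones((3,3)))
    k,l,st,_=cv2.connectedComponentsWithStats(w); return l==1+np.argmax(st[1:,4])
g=mk((18,60,120),(32,255,255),(360,215,445,320)); t=mk((4,110,70),(17,255,255),(210,165,320,300))
print("grid sides L(z0),R(z16)",sub("top",g,(242,305),0,16)); print("grid front/back",sub("top",g,(384,418),6,0,0))
print("tray sides",sub("top",t,(192,272),34,0)); print("tray back/front",sub("top",t,(240,288),34,0,0))
E
```

```text
BR [401.3  59.6  28.6]
FL [365.9 248.7  21.3]
BL [635.4 297.5  27.5]
tb [668.7 109.3  28.2]
gBR [ 528.7 -244.5   12. ]
gFR [ 332.4 -258.4   16.5]
slatL [ 424.2 -112.7    8.8]
slatR [ 435.2 -238.2    8.8]
tongueR [ 554.1 -232.     2.6]
tongueL [542.1 -94.8   1.6]
grid sides L(z0),R(z16) [(np.float32(5.17), array([419.6, -93. ], dtype=float32)), (np.float32(5.29), array([ 422. , -252.5], dtype=float32))]
grid front/back [(np.float32(-84.61), array([ 549.5, -165. ], dtype=float32)), (np.float32(-84.74), array([ 314.1, -164.1], dtype=float32))]
tray sides [(np.float32(10.77), array([511.6, 278.7], dtype=float32)), (np.float32(10.45), array([556.1,  88.1], dtype=float32))]
tray back/front [(np.float32(-79.7), array([656.9, 185.6], dtype=float32)), (np.float32(-79.81), array([377.3, 180.8], dtype=float32))]
```

```bash
cat >> h.py <<'E'
G=(np.array([424.0,-172.4,0]),np.radians(5.22)); TR=(np.array([503.3,177.8,0]),np.radians(10.43))
def show(tgt,yaw,pitch=0):
    """tool goal: tool y along +/- grid x; pitch>0 = tongue (grid +x) down"""
    s=arm.read_state(); R0=Ro.from_quat(s["ee_rot"]); Rg=Ro.from_euler("zy",[yaw,pitch])
    best=min((Rg*Ro.from_matrix(np.array([[0,a,0],[a,0,0],[0,0,-1]]).astype(float)) for a in(1,-1)),key=lambda R:(R0.inv()*R).magnitude())
    d=R0.inv().apply(np.array(tgt,float)-s["position"]); print("now",s["position"].round(1),"F",s["contact_force"].round(1),"shift",d.round(1),"rot",(R0.inv()*best).as_rotvec().round(3)); return best
E
python3 - <<'E'
from h import *
R=show([424,-172.4,250],G[1]);print(Ro.from_quat(arm.read_state()["ee_rot"]).as_matrix().round(2),R.as_matrix().round(2)); show([141.7,-608.7,250],G[1])
E
```

```text
now [ 141.7 -608.2  230.3] F [-0.1 -0.4 -0.5] shift [-373.8  360.5  -19. ] rot [ 2.000e-03  1.000e-03 -1.433e+00]
[[-0.97 -0.23 -0.  ]
 [-0.23  0.97  0.  ]
 [ 0.    0.   -1.  ]] [[ 0.09 -1.    0.  ]
 [-1.   -0.09 -0.  ]
 [ 0.    0.   -1.  ]]
now [ 141.7 -608.2  230.3] F [-0.1 -0.4 -0.5] shift [  0.1  -0.5 -19.7] rot [ 2.000e-03  1.000e-03 -1.433e+00]
```

```bash
R="-374 360 -40 0 0 -1.433"; python3 -m jog '0 0 -40 0 0 0; -94 90 -40 0 0 -0.36; -374 360 -40 0 0 -1.433; -374 360 -40 0 0 -1.433; -374 360 -40 0 0 -1.433; -374 360 -40 0 0 -1.433; -374 360 -40 0 0 -1.433; -374 360 -40 0 0 -1.433; -374 360 -40 0 0 -1.433; -374 360 -40 0 0 -1.433' 34
python3 -m jog '0 0 0 0 0 0'
python3 -c "
from h import *
show([424,-172.4,120],G[1]);print(arm.read_state()['joints'].round(2))"
```

```text
clock: 1.1
position: [387.2, -229.2, 271.3]
ee_rot: [0.712, -0.702, -0.0, -0.0]
contact_force: [0.7, -0.7, 0.5]
gripper_width: 34.2
grasp_force: 0.0
clock: 1.2
position: [389.1, -227.2, 271.2]
ee_rot: [0.713, -0.701, 0.0, -0.0]
contact_force: [0.1, 0.2, 0.0]
gripper_width: 33.8
grasp_force: 0.0
now [ 389.1 -227.2  271.2] F [0.1 0.2 0. ] shift [-54.1 -35.7 151.2] rot [-0.001  0.001 -0.073]
[-0.17  0.05 -0.33 -0.   -1.19  0.18]
```

```bash
python3 -m jog '-27 -18 40 0 0 -0.036; -54 -36 80 0 0 -0.073; -54 -36 120 0 0 -0.073; -54 -36 150 0 0 -0.073; -54 -36 200 0 0 -0.073; -54 -36 215 0 0 -0.073; -54 -36 225 0 0 -0.073; -54 -36 225 0 0 -0.073'
python3 -c "
from h import *
show([424,-172.4,3],G[1])
a,_=viewer.get_image('top');b,_=viewer.get_image('scene')
a=cv2.resize(a[200:330,350:460],None,fx=3.5,fy=3.5);b=cv2.resize(b[180:280,330:460],None,fx=3.5,fy=3.5)
o=np.zeros((455,840,3),np.uint8);o[:455,:385]=a;o[:350,385:]=b;cv2.imwrite('pics/g1.png',o)"
```

```text
clock: 2.0
position: [421.6, -177.3, 45.3]
ee_rot: [0.735, -0.678, -0.001, 0.001]
contact_force: [0.2, -0.8, 0.5]
gripper_width: 33.9
grasp_force: 0.0
now [ 421.6 -177.3   45.3] F [ 0.2 -0.8  0.5] shift [-4.7 -2.9 42.3] rot [ 0.003  0.    -0.011]
```

```bash
python3 -c "
import cv2;o=cv2.imread('pics/g1.png');cv2.imwrite('pics/g2.png',cv2.resize(o,(800,433)))"
```

```text
(no output)
```

View pics/g2.png

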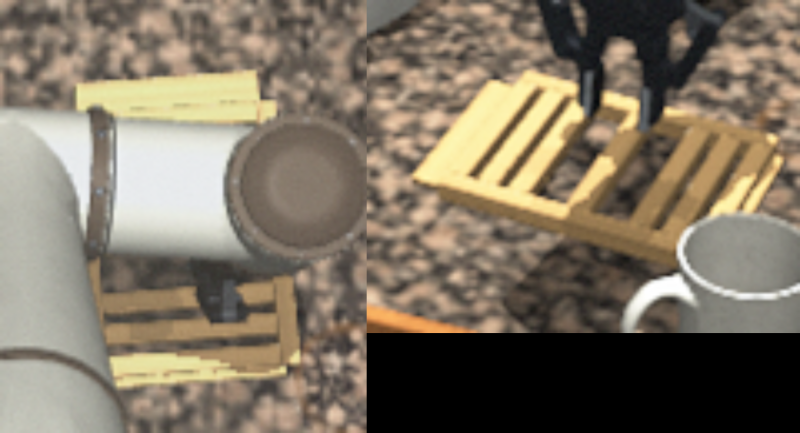

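The scene half of the crop shows the two fingertips at (590,110) and (648,125), hovering above the gaps either side of the middle slat, as planned. I'll centre and descend by feel.

```bash
python3 -m jog '-4 -3 10 0 0 -0.011; -4 -3 22 0 0 -0.011; -4 -3 22 0 0 -0.011; -4 -3 22 0 0 -0.011'
python3 -c "
from h import *
show([424,-172.4,3],G[1])"
```

```text
clock: 2.5
position: [425.4, -172.6, 24.7]
ee_rot: [0.739, -0.674, 0.0, -0.0]
contact_force: [0.3, -0.3, -0.4]
gripper_width: 33.9
grasp_force: 0.0
now [ 425.4 -172.6   24.7] F [ 0.3 -0.3 -0.4] shift [-0.3  1.4 21.7] rot [-0.001 -0.     0.001]
```

```bash
python3 -m jog '0 1 10 0 0 0; 0 1 16 0 0 0; 0 1 20 0 0 0; 0 1 21.5 0 0 0; 0 1 21.5 0 0 0'; python3 -m jog '0 0 0 0 0 0; 0 0 0 0 0 0; 0 0 0 0 0 0; 0 0 0 0 0 0' 0
python3 -c "
from h import *
show([424,-172.4,3],G[1]);s=arm.read_state();print(s['gripper_width'],s['grasp_force'])"
```

```text
clock: 3.0
position: [423.9, -172.8, 2.5]
ee_rot: [0.739, -0.674, -0.0, 0.0]
contact_force: [-0.1, 0.3, -0.1]
gripper_width: 33.9
grasp_force: 0.0
clock: 3.4
position: [424.1, -172.8, 3.1]
ee_rot: [0.739, -0.674, 0.0, -0.0]
contact_force: [-0.6, 0.1, 4.1]
gripper_width: 16.4
grasp_force: 60.3
now [ 424.1 -172.8    3.1] F [-0.6  0.1  4.1] shift [-0.4  0.1  0.1] rot [-0.    -0.     0.001]
16.352740401014003 60.25776386260986
```

```bash
cat >> h.py <<'E'
def tip(X,Z,pitch,Y=0):
    """tool goal putting the tongue's bottom end edge at tray X, height Z, with the tongue end pitched down"""
    Rt=Ro.from_euler("z",TR[1]); Rg=Ro.from_euler("zy",[TR[1],pitch])
    return show(TR[0]+Rt.apply([X,Y,Z])+Rg.apply([-125,0,3]),TR[1],pitch)
def where():
    s=arm.read_state(); R=Ro.from_quat(s["ee_rot"]).as_matrix(); gx=R[:,1]*np.sign(R[0,1]); gz=-R[:,2]; o=s["position"]-3*gz
    Rt=Ro.from_euler("z",TR[1]).inv(); f=lambda p:Rt.apply(p-TR[0]).round(1)
    print("t",s["clock"],"origin",f(o),"tip",f(o+125*gx),"front",f(o-108*gx),"pitch",np.degrees(np.arcsin(-gx[2])).round(2),"yaw",np.degrees(np.arctan2(gx[1],gx[0])-TR[1]).round(2),"F tray",Rt.apply(s["contact_force"]).round(1),"M",Rt.apply(s["wrist_torque"]).round(2),"w",s["gripper_width"].round(1),s["grasp_force"].round(0))
E
python3 -m jog '0 0 -30 0 0 0; 0 0 -60 0 0 0; 0 0 -90 0 0 0; 0 0 -120 0 0 0; 0 0 -120 0 0 0; 0 0 -120 0 0 0'
python3 -c "
from h import *
where(); tip(100,70,0.2)"
```

```text
clock: 4.0
position: [423.2, -172.5, 122.3]
ee_rot: [0.739, -0.674, -0.0, -0.0]
contact_force: [-0.8, 0.3, -4.3]
gripper_width: 16.4
grasp_force: 59.7Traceback (most recent call last):
  File "<string>", line 3, in <module>
    where(); tip(100,70,0.2)
    ~~~~~^^
  File "h.py", line 27, in where
    print("t",s["clock"],"origin",f(o),"tip",f(o+125*gx),"front",f(o-108*gx),"pitch",np.degrees(np.arcsin(-gx[2])).round(2),"yaw",np.degrees(np.arctan2(gx[1],gx[0])-TR[1]).round(2),"F tray",Rt.apply(s["contact_force"]).round(1),"M",Rt.apply(s["wrist_torque"]).round(2),"w",s["gripper_width"].round(1),s["grasp_force"].round(0))
                                                                                                                                                                                                                                                                                 ^^^^^^^^^^^^^^^^^^^^^^^^
AttributeError: 'float' object has no attribute 'round'
```

```bash
sed -i 's/s\["gripper_width"\].round(1),s\["grasp_force"\].round(0)/round(s["gripper_width"],1),round(s["grasp_force"])/' h.py
python3 -c "
from h import *
where(); tip(100,70,0.2)"
```

```text
t 4.0 origin [-142.2 -330.   119.3] tip [ -17.7 -341.4  119.3] front [-249.7 -320.2  119.3] pitch 0.02 yaw -5.21 F tray [-0.7  0.4 -4.3] M [ 0.03  0.06 -0.01] w 16.4 60
now [ 423.2 -172.5  122.3] F [-0.8  0.3 -4.3] shift [-339.   -89.8   25.2] rot [-0.198 -0.026 -0.091]
```

```bash
python3 -m jog '-34 -9 0 -0.02 0 -0.01; -78 -20 0 -0.05 0 -0.02; -124 -33 0 -0.07 -0.01 -0.03; -170 -45 0 -0.1 -0.01 -0.045; -216 -57 0 -0.13 -0.015 -0.06; -260 -69 0 -0.155 -0.02 -0.07; -300 -80 0 -0.18 -0.023 -0.08; -325 -86 0 -0.198 -0.026 -0.09; -339 -90 0 -0.198 -0.026 -0.091; -339 -90 0 -0.198 -0.026 -0.091'
python3 -m jog '0 0 0 0 0 0; 0 0 0 0 0 0'
python3 -c "
from h import *
where(); tip(100,35,0.2)
a,_=viewer.get_image('scene');cv2.imwrite('pics/s2.png',a);b,_=viewer.get_image('top');cv2.imwrite('pics/t2.png',b)"
```

```text
clock: 5.0
position: [481.9, 174.0, 120.7]
ee_rot: [0.765, -0.636, -0.077, 0.066]
contact_force: [-0.0, -0.0, -3.3]
gripper_width: 16.5
grasp_force: 59.7
clock: 5.2
position: [481.7, 171.7, 122.2]
ee_rot: [0.765, -0.637, -0.077, 0.065]
contact_force: [-0.2, -0.3, -2.2]
gripper_width: 16.3
grasp_force: 59.7
t 5.2 origin [-23.   -2.  119.3] tip [99.6 -1.6 94.6] front [-128.9   -2.4  140.5] pitch 11.36 yaw 0.19 F tray [-0.2 -0.2 -2.2] M [-0.12 -0.54  0.03] w 16.3 60
now [481.7 171.7 122.2] F [-0.2 -0.3 -2.2] shift [  0.5 -12.2  58.6] rot [ 0.002 -0.002 -0.   ]
```

View pics/s2.png

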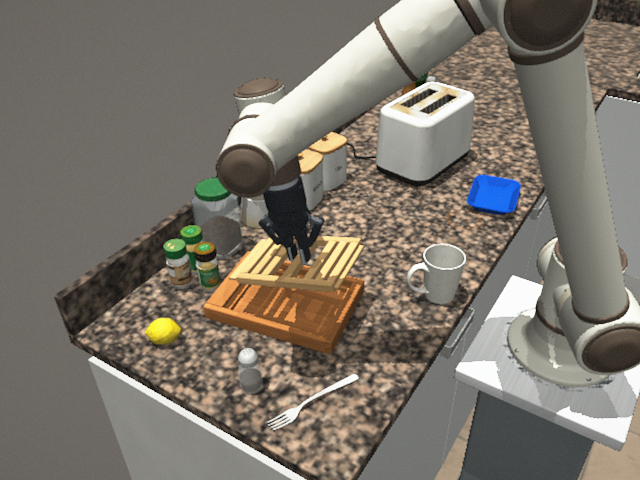

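The scene view shows the grid held, tilted tongue-down, above the tray (grid at (300,262), tray at (285,300)). The shaker at (250,370) is untouched. My helper used extrinsic Euler order, so I'll fix that before going lower.

```bash
sed -i 's/"zy"/"ZY"/' h.py
python3 -c "
from h import *
where(); tip(100,40,0.2)
s=arm.read_state();R=Ro.from_quat(s['ee_rot']).as_matrix();print('roll',(R[2,0]))
# check the grid in pictures vs model: project side corners into both views
d={}
gx=R[:,1]*np.sign(R[0,1]);gz=-R[:,2];gy=np.cross(gz,gx);o=s['position']-3*gz
for n in('scene','top'):
    K,Rc,t=cal(n);im=cv2.imread('pics/%s2.png'%n[0])
    for x,y,z in((125,70,6),(125,-70,6),(-108,70,6),(-108,-70,6),(-100,80,16),(100,80,16),(100,-80,16),(-100,-80,16)):
        p=K@(Rc@(o+x*gx+y*gy+z*gz)+t);cv2.circle(im,tuple((p[:2]/p[2]*16).astype(int).tolist()),20,(255,0,0),-1,cv2.LINE_AA,4)
    for x,y in((-124,97.5),(153,97.5),(153,-97.5),(-124,-97.5)):
        p=K@(Rc@(TR[0]+Ro.from_euler('z',TR[1]).apply([x,y,34]))+t);cv2.circle(im,tuple((p[:2]/p[2]*16).astype(int).tolist()),20,(0,255,0),-1,cv2.LINE_AA,4)
    d[n]=im
cv2.imwrite('pics/chk.png',np.hstack([cv2.resize(d['scene'][225:355,200:370],(510,390)),cv2.resize(d['top'][160:300,210:320],(290,369)) [:390] if 0 else cv2.resize(d['top'][160:300,210:320],(290,390))]))"
```

```text
t 5.3 origin [-22.5  -1.9 119.8] tip [100.1  -1.5  95.3] front [-128.4   -2.2  140.9] pitch 11.29 yaw 0.19 F tray [ 0.5  0.6 -2.3] M [-0.14 -0.57  0.01] w 16.4 60
now [482.1 171.9 122.8] F [ 0.4  0.7 -2.3] shift [ -0.1 -10.8  53.9] rot [-0.003  0.035  0.003]
roll -0.034534472324264
```

View pics/chk.png

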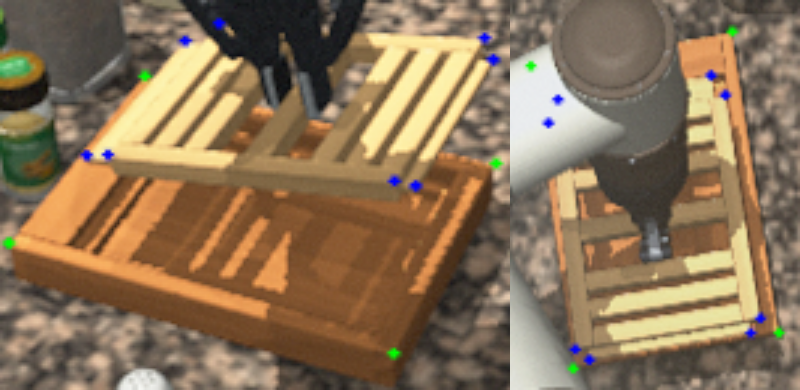

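Projected model points (blue for grid, green for tray) fall within 1–2 px of the true corners in both views, so the grid sits in the hand as assumed. Next: correct the roll, come down, then insert.

```bash
python3 -m jog '0 -4 14 0 0.018 0; 0 -8 28 0 0.035 0.003; 0 -11 42 0 0.035 0.003; 0 -11 54 0 0.035 0.003; 0 -11 54 0 0.035 0.003; 0 -11 54 0 0.035 0.003'
python3 -c "
from h import *
where(); tip(105,19.5,0.2)"
```

```text
clock: 5.9
position: [482.5, 174.6, 68.0]
ee_rot: [0.765, -0.636, -0.063, 0.075]
contact_force: [0.0, -0.1, -3.2]
gripper_width: 16.2
grasp_force: 59.6
t 5.9 origin [-21.6   0.6  65.1] tip [101.    0.8  40.7] front [-127.5    0.5   86.1] pitch 11.25 yaw 0.08 F tray [ 0.  -0.1 -3.2] M [ 0.03 -0.65  0.  ] w 16.2 60
now [482.5 174.6  68. ] F [ 0.  -0.1 -3.2] shift [ 0.6 -8.  19.6] rot [-0.004 -0.001  0.001]
```

```bash
python3 -m jog '0 -3 8 0 0 0; 0 -6 14 -0.004 0 0; 0.5 -8 19.5 -0.004 0 0; 0.5 -8 19.5 -0.004 0 0; 0.5 -8 19.5 -0.004 0 0'
python3 -c "
from h import *
where(); tip(119,19,0.2)"
```

```text
clock: 6.4
position: [486.4, 175.1, 46.8]
ee_rot: [0.765, -0.636, -0.064, 0.077]
contact_force: [0.3, 1.1, -3.6]
gripper_width: 16.3
grasp_force: 59.7
t 6.4 origin [-17.7   0.4  43.9] tip [104.8   0.6  18.9] front [-123.5    0.2   65.4] pitch 11.52 yaw 0.09 F tray [ 0.5  1.  -3.6] M [-0.05 -0.52  0.01] w 16.3 60
now [486.4 175.1  46.8] F [ 0.3  1.1 -3.6] shift [  0.4 -13.9  -2.8] rot [ 0.001 -0.001  0.002]
```

```bash
python3 -m jog '0 -4 -0.8 0 0 0; 0 -8 -1.6 0 0 0; 0 -11 -2.2 0 0 0; 0.4 -14 -2.8 0 0 0; 0.4 -14 -2.8 0 0 0'
python3 -c "
from h import *
where(); tip(125,18,0.2);tip(131,18,0.2)"
```

```text
clock: 6.9
position: [500.9, 177.5, 47.0]
ee_rot: [0.765, -0.636, -0.064, 0.077]
contact_force: [-0.9, 0.7, -2.1]
gripper_width: 16.6
grasp_force: 59.7
t 6.9 origin [-3.   0.2 44.1] tip [119.5   0.4  19.2] front [-108.8   -0.    65.6] pitch 11.49 yaw 0.09 F tray [-0.8  0.9 -2.1] M [ 0.06 -0.48  0.02] w 16.6 60
now [500.9 177.5  47. ] F [-0.9  0.7 -2.1] shift [ 0.2 -5.6  0.1] rot [ 0.    -0.     0.002]
now [500.9 177.5  47. ] F [-0.9  0.7 -2.1] shift [  0.2 -11.5  -1.1] rot [ 0.    -0.     0.002]
```

```bash
python3 -m jog '0 -2 0 0 0 0; 0 -4 0 0 0 0; 0 -5.5 0 0 0 0; 0 -5.5 0 0 0 0; 0 -5.5 0 0 0 0'
python3 -c "
from h import *
where(); tip(129,17.5,0.2)"; python3 -m jog '0 -1 0 0 0 0; 0 -2 0 0 0 0;0 -2 0 0 0 0'
python3 -c "
from h import *
where(); tip(130,17.5,0.2);tip(131,16.5,.15)"
```

```text
clock: 7.4
position: [504.9, 178.0, 45.8]
ee_rot: [0.765, -0.636, -0.064, 0.078]
contact_force: [-4.3, -0.2, -0.7]
gripper_width: 16.1
grasp_force: 59.9
t 7.4 origin [ 1.  -0.1 42.9] tip [1.234e+02 1.000e-01 1.770e+01] front [-104.8   -0.2   64.6] pitch 11.61 yaw 0.08 F tray [-4.3  0.5 -0.7] M [ 0.13  0.74 -0.02] w 16.1 60
now [504.9 178.   45.8] F [-4.3 -0.2 -0.7] shift [-0.1 -5.5 -0.6] rot [ 0.003 -0.001  0.001]
clock: 7.7
position: [506.4, 178.3, 45.5]
ee_rot: [0.765, -0.636, -0.065, 0.078]
contact_force: [-6.1, -0.5, 1.7]
gripper_width: 16.4
grasp_force: 60.0
t 7.7 origin [ 2.6 -0.1 42.5] tip [1.25e+02 1.00e-01 1.72e+01] front [-103.2   -0.3   64.4] pitch 11.67 yaw 0.08 F tray [-6.1  0.6  1.7] M [0.23 1.22 0.03] w 16.4 60
now [506.4 178.3  45.5] F [-6.1 -0.5  1.7] shift [-0.1 -4.9 -0.8] rot [ 0.004 -0.001  0.001]
now [506.4 178.3  45.5] F [-6.1 -0.5  1.7] shift [-0.1 -6.1  6.2] rot [ 0.054 -0.001  0.001]
```

```bash
python3 -m jog '0 -1.5 -0.3 0 0 0; 0 -3 -0.6 0 0 0; 0 -4.5 -0.9 0 0 0;0 -4.5 -0.9 0 0 0; 0 -4.5 -0.9 0 0 0'
python3 -c "
from h import *
where(); tip(130,17.5,0.14);tip(130,17.5,0.09)"
```

```text
clock: 8.2
position: [509.3, 178.7, 45.4]
ee_rot: [0.765, -0.636, -0.066, 0.08]
contact_force: [-9.4, -0.1, 2.7]
gripper_width: 16.6
grasp_force: 60.1
t 8.2 origin [ 5.4 -0.3 42.5] tip [ 1.278e+02 -1.000e-01  1.680e+01] front [-100.3   -0.4   64.7] pitch 11.88 yaw 0.07 F tray [-9.2  1.6  2.7] M [ 0.47  2.08 -0.  ] w 16.6 60
now [509.3 178.7  45.4] F [-9.4 -0.1  2.7] shift [-0.3 -2.1  7.2] rot [ 0.067 -0.001  0.001]
now [509.3 178.7  45.4] F [-9.4 -0.1  2.7] shift [-0.3 -2.6 13.5] rot [ 0.117 -0.001  0.001]
```

```bash
python3 -m jog '0 -2 3.5 0.033 0 0; 0 -3.5 7.2 0.067 0 0; 0 -3.8 10.4 0.092 0 0; 0 -4 13.5 0.117 0 0; 0 -4 13.5 0.117 0 0; 0 -4 13.5 0.117 0 0'
python3 -c "
from h import *
where(); tip(130,17,0.05);tip(130,17,0.0)"
```

```text
clock: 8.8
position: [509.3, 178.4, 30.8]
ee_rot: [0.768, -0.639, -0.029, 0.036]
contact_force: [-11.3, 0.9, 1.8]
gripper_width: 16.2
grasp_force: 60.2
t 8.8 origin [ 5.7 -0.5 27.8] tip [130.2  -0.3  16.3] front [-101.8   -0.6   37.7] pitch 5.29 yaw 0.07 F tray [-11.    2.9   1.8] M [0.63 2.68 0.04] w 16.2 60
now [509.3 178.4  30.8] F [-11.3   0.9   1.8] shift [-0.5  0.2  4.6] rot [ 0.042 -0.002  0.001]
now [509.3 178.4  30.8] F [-11.3   0.9   1.8] shift [-0.5 -0.  10.8] rot [ 0.092 -0.002  0.001]
```

```bash
python3 -m jog '-0.8 -1.5 0 0 0 0; -0.8 -1.5 0.5 0 0 0; -0.8 -1.5 0.5 0 0 0'
python3 -c "
from h import *
where(); tip(131,17,0.05);tip(131,17,0.0)"
```

```text
clock: 9.1
position: [510.2, 178.8, 30.1]
ee_rot: [0.768, -0.639, -0.029, 0.037]
contact_force: [-12.4, -1.6, 3.9]
gripper_width: 16.3
grasp_force: 60.4
t 9.1 origin [ 6.7 -0.3 27.1] tip [131.1  -0.2  15.4] front [-100.8   -0.3   37.2] pitch 5.37 yaw 0.03 F tray [-12.5   0.7   3.9] M [0.24 2.88 0.03] w 16.3 60
now [510.2 178.8  30.1] F [-12.4  -1.6   3.9] shift [-0.3  0.3  3.9] rot [ 0.044 -0.003  0.001]
now [510.2 178.8  30.1] F [-12.4  -1.6   3.9] shift [-0.3  0.  10.2] rot [ 0.094 -0.003  0.001]
```

```bash
python3 -m jog '0 0.1 2.5 0.022 0 0; 0 0.2 5 0.044 0 0; 0 0.2 5 0.044 0 0;0 0.2 5 0.044 0 0'
python3 -c "
from h import *
where(); tip(131,16.5,0.0)"
```

```text
clock: 9.5
position: [509.6, 178.7, 25.0]
ee_rot: [0.768, -0.639, -0.015, 0.02]
contact_force: [-11.0, -0.7, 2.5]
gripper_width: 16.2
grasp_force: 60.3
t 9.5 origin [ 6.2 -0.3 22. ] tip [131.1  -0.2  15.8] front [-101.7   -0.4   27.3] pitch 2.82 yaw 0.05 F tray [-10.9   1.3   2.5] M [0.35 2.82 0.12] w 16.2 60
now [509.6 178.7  25. ] F [-11.   -0.7   2.5] shift [-0.3  0.1  5.5] rot [ 0.049 -0.003  0.001]
```

```bash
python3 -m jog '0 -1.4 0 0 0 0; 0 -1.5 2 0.016 0 0; 0 -1.6 4 0.032 0 0; 0 -1.7 6 0.05 0 0; 0 -1.7 6 0.05 0 0; 0 -1.7 6 0.05 0 0'
python3 -c "
from h import *
where(); tip(131,16,0.0)"
```

```text
clock: 10.1
position: [510.8, 178.7, 19.5]
ee_rot: [0.769, -0.64, 0.001, 0.001]
contact_force: [-13.7, -1.3, 7.9]
gripper_width: 16.2
grasp_force: 61.2
t 10.1 origin [ 7.5 -0.5 16.5] tip [132.5  -0.4  16.5] front [-100.5   -0.6   16.5] pitch -0.0 yaw 0.06 F tray [-13.7   1.2   7.9] M [0.68 3.92 0.11] w 16.2 61
now [510.8 178.7  19.5] F [-13.7  -1.3   7.9] shift [-0.5  1.5  0.5] rot [-0.    -0.004  0.001]
```

```bash
python3 -m jog '0 2 -0.5 0 0 0; 0 4 -0.5 0 0 0; 0 6 -0.5 0 0 0; 0 8 -0.5 0 0 0; 0 10 -0.5 0 0 0; 0 10 -0.5 0 0 0; 0 10 -0.5 0 0 0'
python3 -c "
from h import *
where()"
```

```text
clock: 10.8
position: [503.5, 177.7, 19.6]
ee_rot: [0.769, -0.64, 0.003, -0.001]
contact_force: [-6.2, -1.0, -0.2]
gripper_width: 16.8
grasp_force: 60.2
t 10.8 origin [ 0.2 -0.1 16.6] tip [125.2  -0.   17.2] front [-107.8   -0.2   16. ] pitch -0.3 yaw 0.05 F tray [-6.3  0.1 -0.2] M [-0.09  1.86  0.01] w 16.8 60
```

```bash
python3 -m jog '0 2 0 -0.005 0 0; 0 2 0 -0.005 0 0;0 2 0 -0.005 0 0'; python3 -c "
from h import *
where()"; python3 -m jog '0 0 0 0 0 0; 0 0 0 0 0 0; 0 0 0 0 0 0; 0 0 0 0 0 0' 34; python3 -c "
from h import *
where()"
```

```text
clock: 11.1
position: [502.8, 178.0, 19.7]
ee_rot: [0.769, -0.64, 0.001, -0.001]
contact_force: [-4.7, -2.6, -3.8]
gripper_width: 16.4
grasp_force: 59.9
t 11.1 origin [-0.4  0.2 16.7] tip [124.6   0.4  17. ] front [-1.084e+02  1.000e-01  1.640e+01] pitch -0.16 yaw 0.06 F tray [-5.1 -1.8 -3.8] M [-0.61  1.41 -0.05] w 16.4 60
clock: 11.5
position: [505.0, 179.8, 20.9]
ee_rot: [0.769, -0.639, 0.002, -0.004]
contact_force: [-0.1, -0.1, -0.4]
gripper_width: 33.7
grasp_force: 0.0
t 11.5 origin [ 2.1  1.6 17.9] tip [127.1   1.9  19. ] front [-105.9    1.4   17. ] pitch -0.48 yaw 0.13 F tray [-0.1 -0.  -0.4] M [-0.    0.02 -0.  ] w 33.7 0
```

Released with no contact forces on the tool. Now lift straight up, move aside and look.

```bash
python3 -m jog '0 0 -20 0 0 0; 0 0 -50 0 0 0; 0 0 -90 0 0 0; 0 0 -130 0 0 0; 0 0 -170 0 0 0; 40 0 -190 0 0 0; 80 0 -190 0 0 0; 120 0 -190 0 0 0; 160 0 -190 0 0 0; 200 0 -190 0 0 0'; python3 -m jog '60 0 0 0 0 0; 110 0 0 0 0 0; 150 0 0 0 0 0; 190 0 0 0 0 0; 190 0 0 0 0 0; 190 0 0 0 0 0; 190 0 0 0 0 0'
python3 - <<'E'
from h import *
a,da=viewer.get_image('scene');b,db=viewer.get_image('top')
for n,im,d in(("top",b,db),("scene",a,da)):
    hsv=cv2.cvtColor(im,cv2.COLOR_BGR2HSV); m=cv2.inRange(hsv,(18,60,100),(32,255,255))>0
    P,_=pts(n,d,m); Q=Ro.from_euler("z",TR[1]).inv().apply(P-TR[0]); Q=Q[(abs(Q[:,0])<135)&(abs(Q[:,1])<95)&(Q[:,2]>10)&(Q[:,2]<50)]
    A=np.c_[Q[:,:2],np.ones(len(Q))]; print(n,len(Q),"x",np.percentile(Q[:,0],[.5,99.5]).round(1),"y",np.percentile(Q[:,1],[.5,99.5]).round(1),"plane",np.linalg.lstsq(A,Q[:,2],rcond=None)[0].round(3))
cv2.imwrite('pics/f.png',np.hstack([cv2.resize(a[220:400,180:400],(440,360)),cv2.resize(b[150:300,165:315],(360,360))]))
E
```

```text
clock: 12.5
position: [539.9, -19.3, 210.9]
ee_rot: [0.769, -0.639, 0.002, -0.003]
contact_force: [0.9, -0.5, 0.0]
gripper_width: 34.2
grasp_force: 0.0
clock: 13.2
position: [574.1, -204.2, 210.4]
ee_rot: [0.769, -0.639, 0.002, -0.002]
contact_force: [0.1, -0.8, -1.4]
gripper_width: 33.8
grasp_force: 0.0
top 3574 x [-100.  114.] y [-78.7  81.7] plane [-1.1000e-02 -7.0000e-03  3.1052e+01]
scene 3513 x [-112.4  114.7] y [-77.3  82.9] plane [-1.5000e-02 -0.0000e+00  3.2922e+01]
```

View pics/f.png

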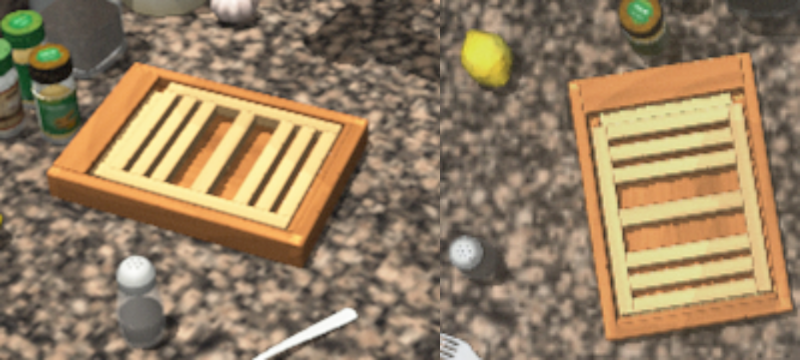

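The grid lies flat in the tray: its top plane is at about 32 mm, its body starts at x = -100 mm, and the front tongue is hidden under the front lip. The shaker (138,300 in the scene half) and the garlic (233,8) are still in place.

```bash
python3 -c "
from bench import arm
print(arm.job_done())"
```

```text
the job is handed in; nothing more can be done
None
```

The grid is back in the tray, flat with its front tongue under the front lip; the arm is clear, the salt shaker and garlic look undisturbed, and the job is handed in after about 13 s of robot time (no verdict was returned).

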